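Clear the copy stand and set its line guide on a friction peg

TASK

The line guide of the sloping copy stand has come loose and hangs down. First lift the stapler off the slope and stand it upright on free desk. Then press the guide's winged peg into its tapered hole and, still pressing, turn it to swing the guide up until the guide's tip is level with the sliding tab at the left of the board, and let go: the peg must be in so tight that the guide stays there. Do not shift the tab or disturb the other things on the desk.

Things in the scene. Friction and masses are not known exactly. Their poses are not given: they have to be found in the camera images.
- stand: Fixed copy stand of pale wood, 225 mm deep (x), 320 mm wide (y), about 155 mm high at the back; it faces the robot, turned somewhat to either side. Origin: on the desk under its middle; z up, x to its high back edge, y to its left. Board surface: 260 mm long, 320 mm wide, sloping at 30 degrees, low at the front.
- board (a point): Middle of the board's lower edge, on its surface; axes as stand. Let u = way up the slope, along (cos 30, 0, sin 30) of these axes; v = to the left, along y; w = out of the board, along (-sin 30, 0, cos 30). Ledge: u 0 to 12 mm, 20 mm high. Peg axis: along w at u = 215, v = -120 mm. Tab's rail: along u at v = 105 mm.
- stapler_mid (a point): Middle of the black stapler (144 long, 39 wide, 54 mm high, 0.2 kg), 27 mm above its underside. x along it to its hinge end, z up out of its base. Upper arm 28 mm wide from 28 to 52 mm above the underside; base plate 38 mm wide, 8 mm high. At first it sits on its base on the slope, nose down at the ledge, in the way of the guide's swing.
- peg_head (a point): Middle of the peg's black wing grip: 44 mm long (x), 13 mm thick (y: grip across this), 23 mm to each end along the peg (z), 54 mm off the board while the peg is out. z points square out of the board; x and y turn with the guide, which points to -x; with the guide hanging x is up the slope. Below lie a hub (radius 17 mm) and the guide bar, tops 24 and 28 mm below this point.
- guide (a joint): Turn of the peg and guide, rad: 0 with the guide hanging straight down the slope, growing clockwise as seen looking at the board, to 1.57 with the guide level to the left (stop at 1.75). With the peg loose the guide sinks by its own weight to below about 0.4; with the peg pressed in, turning takes up to 0.1 N m.
- peg_in (a joint): How far the peg has been pushed into its hole along its axis, m: 0 loose, 0.0105 hard at the bottom. It moves stiffly: about 6 N for the first 4 mm; then the taper begins to grip and the force rises by 1.2 N per mm, to some 12 N near 9 mm. From about 6 mm on it holds the guide wherever it was turned to. It stays in by itself.
- guide_tip (a point): Tip of the guide, an aluminium bar 20 mm wide (12 mm at the tip), 8 mm thick; 185 mm from the peg's axis and 22 mm off the board with the peg out. Axes as peg_head.
- tab_tip (a point): Point of the small black tab on the rail at the left of the board (105 mm left of the board's middle); the tab stands anywhere from 105 to 180 mm up the slope, stiff on its rail, about 20 mm high. Its axes: x up the slope, y to the left along the ledge, z square out of the board. Level with the tab means: the guide's tip is as far up the slope as this point.
- stapler: The stapler as a whole; origin in the middle of its underside, axes as stapler_mid.
- desk_organiser: Fixed bystander at the right: round black wire organiser, 172 mm across, 136 mm high, with pens in it reaching 190 mm; origin under its middle.
- mug_mid (a point): Bystander: white mug, 92 mm across, 95 mm high, handle reaching 63 mm from the middle; point at half height.
- gel_bottle_mid (a point): Bystander: pump bottle, 68 x 59 mm, 159 mm high; point at half height.
- hole_punch_mid (a point): Bystander: black two-hole punch, 79 x 118 (y) mm, 60 mm high; point at half height.
- rubber_stamp_mid (a point): Bystander: black rubber stamp with turned handle, 28 x 56 (y) mm, 70 mm high; point at half height.
- clip_tin_mid (a point): Bystander: round metal tin, 62 mm across, 21 mm high; point at half height.

How it is judged:
On the way, in this order (a step that is already met when the one before it is completed fails the run):
1. the stapler stands on its base on the desk, clear of the stand and let go (height (world z) of stapler_mid between 0.02 and 0.034 m and angle between stapler_mid's own z axis and vertical below 0.12 rad and contact force between stapler and stand below 0.1 N and contact force between the fingers and stapler below 0.1 N and linear speed of stapler below 0.02 m/s), for 0.2 s.
2. the peg is pressed into its taper while the guide's tip is still more than 25 mm below the tab (value of joint peg_in above 0.005 m and x of guide_tip in the frame of tab_tip below -0.025 m), for 0.1 s.
3. the guide is turned up level with the tab, the peg still pressed in (x of guide_tip in the frame of tab_tip between -0.009 and 0.009 m and value of joint peg_in above 0.005 m), for 0.2 s.
At the end, for the whole second after the job is handed in: The stapler stands on its base on the desk top (tilt under 0.12 rad), off the stand and at rest; the peg is pressed in more than 5 mm and the guide stays by itself with its tip within 9 mm of the tab's point, measured up the slope (all of step 3 and height (world z) of stapler_mid between 0.02 and 0.034 m and angle between stapler_mid's own z axis and vertical below 0.12 rad and contact force between stapler and stand below 0.1 N and velocity of joint guide between -0.02 and 0.02 rad/s and linear speed of stapler below 0.02 m/s); the robot touches nothing.
It fails at once if the tab is shifted by more than 6 mm (distance of tab_tip from where it was at the start of the episode above 0.006 m).
It fails at once if a bystander is moved by more than 25 mm (distance of any of mug_mid, gel_bottle_mid, hole_punch_mid, rubber_stamp_mid, clip_tin_mid from where it was at the start of the episode above 0.025 m).
It also fails if it takes over 72 s, if anything falls off the work surface, if the arm or the gripper's body presses on something with over 40 N, if the wrist force passes 120 N, or if a joint passes its speed limit or range.

ROBOT

A 6-joint arm with a two-finger parallel gripper is mounted at the origin on a cart in front of the work surface, level with it; the furniture and walls round the work are solid. World frame = base frame: x ahead of the robot, y to its left, z up, the work surface at z = 0. Lengths are in m, angles in rad, forces in N, time in s.
With the tool pointing down it reaches from about 0.25 to 0.775 m from the base axis. Payload 8.9 kg.
Tool frame: the origin (TCP) lies between the finger pads; the fingertips stand 17 mm ahead of it and the grasp point (between the pads) lies 2 mm behind it; z points along the fingers, y is the line along which they close (so a half turn about z gives the same grasp; the last joint's range is limited). The gripper opens to 85 mm and grips with 20 to 120 N. Pads are 22 mm wide; open, the fingers measure 114 mm over their backs; the gripper's body (76 mm by 85 mm) begins 54 mm behind the grasp point. The pads swing forward as they close: fully open they stand 13 mm farther back than shut.
Start: joints at [1.165, 0.291, -0.153, 1.127, 0, 1.431], TCP at [0.138, 0.506, 0.248] pointing down, gripper open.
Joint ranges: [-2.52, 2.52], [-0.91, 1.74], [-1.3, 1.37], [-1.96, 2.02], [-1.52, 1.47], [-3.14, 3.14]. Speed limits (rad/s): [2.22, 2.22, 2.79, 3.14, 3.14, 3.14].

INTERFACE

Orientations are given as [roll, pitch, yaw] about the fixed x, y, z axes, in that order (R = Rz(yaw) Ry(pitch) Rx(roll)).
In Python, from station import ctrl gives the robot as it stands.
- The arm moves only by the tool step_arm, never from a script. Its argument "commands" is a list of rows, each an object with "slide": the shift along the tool's x, y, z each as a share of 120 mm, from -1 to 1, a list of three; "turn": the turn, a rotation vector about the tool's x, y, z each as a share of 2 pi rad, from -1 to 1, a list of three; "gripper": the gripper's target within -1 to 1 (fully open at 1, half-way at 0, shut at -1). In form: [{"slide": [tx, ty, tz], "turn": [ax, ay, az], "gripper": gripper}, ...]. A call has 1 to 20 rows; each row shifts and turns the commanded pose from where the row before left it, along the tool's axes as they then stand; what a row does not reach is not made up. A row lasts 1/10 s, in which the tool goes at most 50 mm and 8.59 degrees, less where a joint would pass 70% of its speed; a pose out of reach is approached as far as the arm can. A call with a number of a shift or a turn outside -1 to 1 is refused whole. A call with a gripper value outside its range is refused whole. The fingers move at their own pace and stop on an object; "grip_force" is the grip in N (left out, the last holds). Time passes only in rows, so rows that do not move let the fingers close. It gives the time, the measured TCP pose, the force, the opening and the grip force at its end, in the units of the state.
- ctrl.observe(): the state, without advancing time (a new reading comes with each control period).
- ctrl.get_image(name): name is "scene" or "top" or "wrist"; returns (picture, depth): 384x512x3 uint8, red, green, blue; 384x512 float32, m along the optical axis (not along the pixel's ray), 0 where there is no reading.
- ctrl.calibration(name): a dict with "camera_matrix" (3x3 intrinsics, pixels), "position" and "attitude" of the camera in the world; the wrist camera has in their place "T_tool_cam" (4x4, takes a point from camera to tool coordinates, whose origin is the TCP and whose axes are the flange's). Camera axes: x right, y up, looking along -z (the intrinsics and any distortion apply to the point x, -y, -z); pixel columns grow to the right and rows downward; lengths in m; the calibration is good to about 2 mm. A picture is of the moment at which its call begins: read the wrist's pose just before it. calibration takes no time and is no camera call.
- ctrl.job_done(): hands the job in; it is judged then, once.
Trained networks look in the newest picture that a camera, given by its name, has taken for a name from the list of things; names that differ only in an ending like _2 or _b are one class to them, and where a whole thing is asked for, a point or a joint stands for the part that bears it (a point fixed in the world has none). Each returns a list of dicts, best first, with "conf" (0 to 1); they miss things now and then, are a little off and sometimes report something else, mostly with a low value. They report only what shows in the picture. A call takes as long as a camera call.
- ctrl.boxes_of(camera, target): "extent" ([left, top, right, bottom] as shares, 0 to 1, of the picture: columns of its width, rows of its height, round what is visible of it).
The state is a dict: "clock": time; "joint_pos": joint angles; "dq": joint speeds; "effort": joint torques, N m; "ee_pos": TCP position; "orientation": TCP orientation; "ft_force": force on the tool from outside, world axes, zero at the start; "torque": the same for the moment, N m; "finger_gap": opening from 0.0 (shut) to 1.0 (fully open); "gripper_force": force on a finger pad.
Only numpy, scipy, OpenCV 4.12 (cv2) and the standard library are available. Lean on these libraries where they do the work, as an engineer would, in place of code of your own. Each camera call takes 0.05 s, during which the arm holds its last target. There are 200 camera calls.

## Working session

There is one attempt and no reset: what is moved stays moved. The work goes in short steps, Python scripts to look and compute and a tool call to move; the robot and the scene stay as the last step left them, time stands still between calls to the robot, and variables do not carry over. Pictures are saved under pics/ and viewed, at most 10 in all, crops included, and the job is handed in when it is done.

Besides the shell and the picture viewer there is one more tool, called in YAML: its name, and indented under it one key for each argument. step_arm: Moves the arm, as the interface text tells. Shift numbers are shares of 120 mm and turn numbers shares of 2 pi rad, none past 1 either way. Its arguments: {"type":"object","properties":{"commands":{"type":"array","items":{"type":"object","properties":{"slide":{"type":"array","items":{"type":"number","minimum":-1,"maximum":1}},"turn":{"type":"array","items":{"type":"number","minimum":-1,"maximum":1}},"gripper":{"type":"number"}}}},"grip_force":{"type":"number"}},"required":["commands"]}

```bash
ls; mkdir -p pics
cat > h.py <<'E'
import numpy as np, cv2
from scipy.spatial.transform import Rotation as R
from station import ctrl
def cam(name):
    c=ctrl.calibration(name); return c
def pose(s=None):
    s=s or ctrl.observe(); T=np.eye(4); T[:3,:3]=R.from_euler('xyz',s['orientation']).as_matrix(); T[:3,3]=s['ee_pos']; return T
def Twc(name):
    c=cam(name)
    if 'T_tool_cam' in c: return pose()@np.array(c['T_tool_cam'])
    T=np.eye(4); a=np.array(c['attitude']); T[:3,:3]=a if a.shape==(3,3) else R.from_euler('xyz',a).as_matrix(); T[:3,3]=c['position']; return T
def cloud(name,d,T=None):
    K=np.array(cam(name)['camera_matrix']); T=Twc(name) if T is None else T
    v,u=np.mgrid[:d.shape[0],:d.shape[1]]
    x=(u-K[0,2])/K[0,0]*d; y=(v-K[1,2])/K[1,1]*d
    P=np.stack([x,-y,-d],-1)@T[:3,:3].T+T[:3,3]; P[d==0]=np.nan; return P
def proj(name,p,T=None):
    K=np.array(cam(name)['camera_matrix']); T=Twc(name) if T is None else T
    q=(np.atleast_2d(p)-T[:3,3])@T[:3,:3]; return np.stack([K[0,0]*q[:,0]/-q[:,2]+K[0,2],K[1,1]*-q[:,1]/-q[:,2]+K[1,2]],-1)
E
python3 - <<'E'
from h import *
print(ctrl.observe())
for n in ['scene','top','wrist']: print(n,ctrl.calibration(n))
ims=[]
for n in ['scene','top']:
    im,d=ctrl.get_image(n); np.savez(f'{n}.npz',im=im,d=d,P=cloud(n,d))
    cv2.imwrite(f'pics/{n}0.png',im[:,:,::-1])
    for t in ['stand','stapler','peg_head','guide_tip','tab_tip','desk_organiser','mug_mid','gel_bottle_mid','hole_punch_mid','rubber_stamp_mid','clip_tin_mid']:
        b=ctrl.boxes_of(n,t)[:1]
        print(n,t,[(round(x['conf'],2),(np.array(x['extent'])*[512,384,512,384]).round().astype(int).tolist()) for x in b])
E
```

```text
pics
{'clock': 0.0, 'joint_pos': array([ 1.16470177e+00,  2.91293666e-01, -1.54127648e-01,  1.12666782e+00,
        4.52240121e-05,  1.43148530e+00]), 'dq': array([-0.000211  ,  0.00125633,  0.00016962,  0.00156891, -0.00090648,
       -0.00097564]), 'effort': array([-6.55683380e-05, -5.37142181e+01,  3.31370509e+01,  1.58292433e-02,
       -3.66786605e-05, -2.22210713e-05]), 'ee_pos': array([0.1382335 , 0.506057  , 0.24772483]), 'orientation': array([-3.14031865e+00, -2.24306416e-04,  2.87480895e+00]), 'ft_force': array([ 0.67760103,  0.10325483, -0.53521103]), 'torque': array([-0.00278995, -0.03850421, -0.04948852]), 'gripper_force': 0.0, 'finger_gap': 1.000945811435307}
scene {'camera_matrix': array([[483.92944799,   0.        , 254.15307714],
       [  0.        , 483.92944799, 191.92429198],
       [  0.        ,   0.        ,   1.        ]]), 'position': array([-0.49614352,  1.13660245,  0.7491382 ]), 'attitude': array([ 1.17265274,  0.01417265, -2.35014669])}
top {'camera_matrix': array([[496.61250841,   0.        , 265.71180136],
       [  0.        , 496.61250841, 185.237942
[... 744 characters left out ...]
335, 237])]
scene stapler [(0.91, [276, 183, 313, 219])]
scene peg_head [(0.63, [280, 147, 326, 193])]
scene guide_tip [(0.83, [284, 148, 323, 193])]
scene tab_tip [(0.51, [122, 224, 145, 279])]
scene desk_organiser [(0.66, [235, 150, 335, 238])]
scene mug_mid [(0.85, [143, 266, 180, 321])]
scene gel_bottle_mid [(0.93, [121, 225, 148, 281])]
scene hole_punch_mid [(0.57, [162, 228, 205, 263])]
scene rubber_stamp_mid [(0.53, [229, 259, 251, 285])]
scene clip_tin_mid [(0.78, [177, 264, 202, 280])]
top stand []
top stapler []
top peg_head []
top guide_tip []
top tab_tip []
top desk_organiser []
top mug_mid []
top gel_bottle_mid []
top hole_punch_mid []
top rubber_stamp_mid []
top clip_tin_mid []
```

Run:
```python
import cv2,numpy as np
a=cv2.imread('pics/scene0.png')[120:340,90:370]; b=cv2.imread('pics/top0.png')
a=cv2.resize(a,(764*400//764,314)); b=cv2.resize(b,(400,300))
c=np.zeros((314,800,3),np.uint8); c[:314,:400]=a; c[:300,400:]=b
cv2.imwrite('pics/a.png',c)
```

```text
(no output)
```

View pics/a.png

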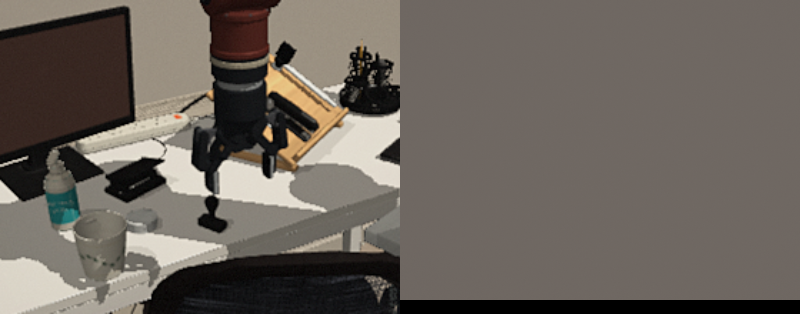

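The picture shows the stand at about (285,195) in the scene image, with the stapler on the board, the black peg top right at about (290,155) and the organiser further right. The left things (bottle, mug, punch, tin, stamp) are at columns 120–250. The top camera sees only a wall.

Run:
```python
from h import *
z=np.load('scene.npz'); P=z['P']
def st(n,b):
    Q=P[b[1]:b[3],b[0]:b[2]].reshape(-1,3); Q=Q[np.isfinite(Q[:,0])]; Q=Q[(Q[:,2]>.008)]
    print(n,np.percentile(Q,[3,50,97],axis=0).round(3).tolist())
for n,b in dict(stapler=[276,183,313,219],mug=[143,266,180,321],gel=[121,225,148,281],punch=[162,228,205,263],stamp=[229,259,251,285],tin=[177,264,202,280],org=[325,140,375,200]).items(): st(n,b)
# board plane: ransac among stand box
Q=P[149:237,235:340].reshape(-1,3); Q=Q[np.isfinite(Q[:,0])]; Q=Q[(Q[:,2]>.03)&(Q[:,2]<.17)&(Q[:,0]>.2)]
rng=np.random.default_rng(0); best=0
for _ in range(3000):
    a,b,c=Q[rng.choice(len(Q),3,False)]; n=np.cross(b-a,c-a); l=np.linalg.norm(n)
    if l<1e-6: continue
    n/=l; n*=np.sign(n[2])
    if abs(n[2]-np.cos(np.pi/6))>.03: continue
    k=abs((Q-a)@n)<.004
    if k.sum()>best: best=k.sum(); B=k; 
I=Q[B]; m=I.mean(0); n=np.linalg.svd(I-m)[2][2]; n*=np.sign(n[2])
print(best,len(Q),'n',n,'tilt',np.degrees(np.arccos(n[2])),'yaw',np.degrees(np.arctan2(-n[1],-n[0])),'m',m, 'z0',I.min(0),I.max(0))
```

```text
stapler [[0.108, -0.143, 0.048], [0.459, 0.012, 0.095], [0.559, 0.465, 0.347]]
mug [[0.356, 0.549, 0.013], [0.386, 0.596, 0.065], [0.446, 0.635, 0.095]]
gel [[0.443, 0.399, 0.009], [0.568, 0.567, 0.071], [0.823, 0.604, 0.158]]
punch [[0.56, 0.323, 0.009], [0.588, 0.381, 0.024], [0.625, 0.428, 0.059]]
stamp [[0.337, 0.351, 0.009], [0.358, 0.369, 0.02], [0.386, 0.378, 0.067]]
tin [[0.379, 0.43, 0.011], [0.46, 0.461, 0.021], [0.493, 0.554, 0.094]]
org [[0.421, -0.828, 0.013], [0.521, -0.377, 0.054], [0.783, -0.269, 0.136]]
1189 3091 n [-0.48177055 -0.13413397  0.86597068] tilt 30.00627053484693 yaw 15.55820089325479 m [ 0.51866136 -0.06983605  0.08041482] z0 [ 0.38397517 -0.32708589  0.03027528] [0.67821466 0.15682603 0.16103668]
```

step_arm:
  commands:
    - {"slide": [-0.222, -0.232, -0.065]}
    - {"slide": [-0.222, -0.232, -0.065]}
    - {"slide": [-0.222, -0.232, -0.065]}
    - {"slide": [-0.222, -0.232, -0.065]}
    - {"slide": [-0.222, -0.232, -0.065]}
    - {"slide": [-0.222, -0.232, -0.065]}
    - {"slide": [-0.222, -0.232, -0.065]}
    - {"slide": [-0.222, -0.232, -0.065]}
    - {"slide": [-0.222, -0.232, -0.065]}
    - {"slide": [-0.222, -0.232, -0.065]}
    - {"slide": [-0.222, -0.232, -0.065]}
    - {"slide": [-0.222, -0.232, -0.065]}
    - {"slide": [-0.222, -0.232, -0.065]}
    - {"slide": [-0.222, -0.232, -0.065]}
    - {"slide": [-0.222, -0.232, -0.065]}
    - {"slide": [-0.222, -0.232, -0.065]}
    - {"slide": [-0.222, -0.232, -0.065]}
    - {"turn": [0, 0, -0.0233]}
    - {"turn": [0, 0, -0.0233]}
    - {"turn": [0, 0, -0.0233]}

```text
invalid input
```

Run:
```python
from h import *
s=ctrl.observe(); T=Twc('wrist'); im,d=ctrl.get_image('wrist'); P=cloud('wrist',d,T)
np.savez('w1.npz',im=im,d=d,P=P,T=T); cv2.imwrite('pics/w1.png',cv2.resize(im[:,:,::-1],(768,576)))
print(s['clock'],s['ee_pos'],s['orientation'],s['joint_pos'].round(2))
for t in ['stand','stapler','stapler_mid','peg_head','guide_tip','tab_tip','desk_organiser']:
    print(t,[(round(x['conf'],2),(np.array(x['extent'])*[512,384,512,384]).round(1).tolist()) for x in ctrl.boxes_of('wrist',t)[:2]])
Q=P.reshape(-1,3); Q=Q[np.isfinite(Q[:,0])]; Q=Q[(Q[:,2]>.02)&(Q[:,2]<.18)]
rng=np.random.default_rng(0); best=0
for _ in range(2000):
    a,b,c=Q[rng.choice(len(Q),3,False)]; n=np.cross(b-a,c-a); l=np.linalg.norm(n)
    if l<1e-6: continue
    n/=l; n*=np.sign(n[2])
    if abs(n[2]-np.cos(np.pi/6))>.03: continue
    k=abs((Q-a)@n)<.003
    if k.sum()>best: best=k.sum(); B=k
I=Q[B]; m=I.mean(0); n=np.linalg.svd(I-m,full_matrices=False)[2][2]; n*=np.sign(n[2])
yaw=np.arctan2(-n[1],-n[0]); print(best,len(Q),'tilt',np.degrees(np.arccos(n[2])),'yaw',yaw,m)
r=cv2.minAreaRect(np.c_[I@np.array([np.cos(yaw),np.sin(yaw),0]),I@np.array([-np.sin(yaw),np.cos(yaw),0])].astype(np.float32)); print('stand-frame rect',r)
```

```text
1.2 [0.13839343 0.50641466 0.24829086] [-3.14156174e+00 -3.56905458e-05  2.87478202e+00] [ 1.16  0.29 -0.15  1.13  0.    1.43]
stand []
stapler []
stapler_mid []
peg_head []
guide_tip []
tab_tip []
desk_organiser []
11715 42710 tilt 34.05939348534227 yaw 2.4928456725847994 [0.06947691 0.51772276 0.15563184]
stand-frame rect ((0.19378003478050232, -0.5341019034385681), (0.39673566818237305, 0.09539467096328735), 57.7631950378418)
```

View pics/w1.png

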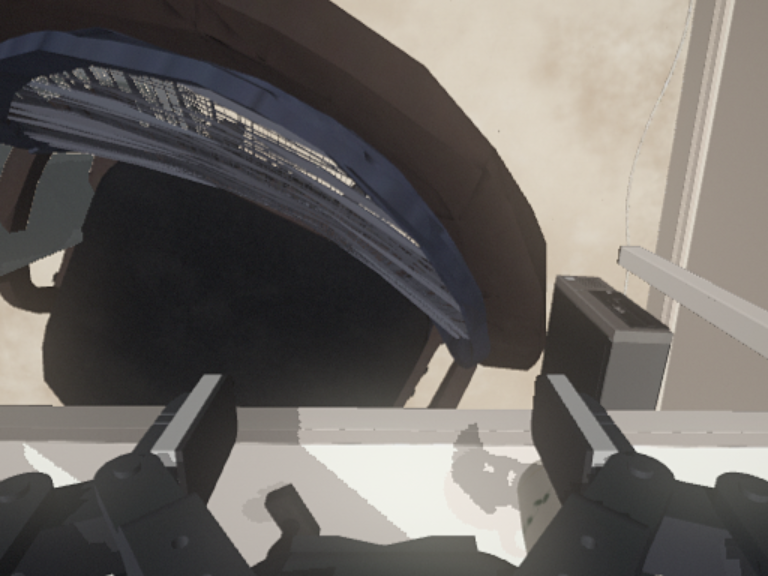

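The wrist view looks back at the chair, as the arm has not moved: the move call was refused, presumably because every row needs all its keys. I repeat it with complete rows.

step_arm:
  commands:
    - {"slide": [-0.222, -0.232, -0.065], "turn": [0, 0, 0], "gripper": 1}
    - {"slide": [-0.222, -0.232, -0.065], "turn": [0, 0, 0], "gripper": 1}
    - {"slide": [-0.222, -0.232, -0.065], "turn": [0, 0, 0], "gripper": 1}
    - {"slide": [-0.222, -0.232, -0.065], "turn": [0, 0, 0], "gripper": 1}
    - {"slide": [-0.222, -0.232, -0.065], "turn": [0, 0, 0], "gripper": 1}
    - {"slide": [-0.222, -0.232, -0.065], "turn": [0, 0, 0], "gripper": 1}
    - {"slide": [-0.222, -0.232, -0.065], "turn": [0, 0, 0], "gripper": 1}
    - {"slide": [-0.222, -0.232, -0.065], "turn": [0, 0, 0], "gripper": 1}
    - {"slide": [-0.222, -0.232, -0.065], "turn": [0, 0, 0], "gripper": 1}
    - {"slide": [-0.222, -0.232, -0.065], "turn": [0, 0, 0], "gripper": 1}
    - {"slide": [-0.222, -0.232, -0.065], "turn": [0, 0, 0], "gripper": 1}
    - {"slide": [-0.222, -0.232, -0.065], "turn": [0, 0, 0], "gripper": 1}
    - {"slide": [-0.222, -0.232, -0.065], "turn": [0, 0, 0], "gripper": 1}
    - {"slide": [-0.222, -0.232, -0.065], "turn": [0, 0, 0], "gripper": 1}
    - {"slide": [-0.222, -0.232, -0.065], "turn": [0, 0, 0], "gripper": 1}
    - {"slide": [-0.222, -0.232, -0.065], "turn": [0, 0, 0], "gripper": 1}
    - {"slide": [-0.222, -0.232, -0.065], "turn": [0, 0, 0], "gripper": 1}
    - {"slide": [0, 0, 0], "turn": [0, 0, -0.0233], "gripper": 1}
    - {"slide": [0, 0, 0], "turn": [0, 0, -0.0233], "gripper": 1}
    - {"slide": [0, 0, 0], "turn": [0, 0, -0.0233], "gripper": 1}
  grip_force: 40

```text
clock: 3.6
ee_pos: [0.4505, -0.0699, 0.3808]
orientation: [3.141, -0.0, -2.964]
ft_force: [0.0, 0.5, -1.1]
finger_gap: 0.997
gripper_force: 0.0
```

```bash
cat > look.py <<'E'
from h import *
def look(tag):
    s=ctrl.observe(); T=Twc('wrist'); im,d=ctrl.get_image('wrist'); P=cloud('wrist',d,T)
    np.savez(tag+'.npz',im=im,d=d,P=P,T=T); cv2.imwrite(f'pics/{tag}.png',cv2.resize(im[:,:,::-1],(768,576)))
    return s,im,d,P,T
E
python3 - <<'E'
from look import *
s,im,d,P,T=look('w2')
for t in ['stand','stapler','peg_head','guide_tip','tab_tip','desk_organiser']:
    print(t,[(round(x['conf'],2),(np.array(x['extent'])*[512,384,512,384]).round(1).tolist()) for x in ctrl.boxes_of('wrist',t)[:2]])
Q=P.reshape(-1,3); Q=Q[np.isfinite(Q[:,0])]; Q=Q[(Q[:,2]>.02)&(Q[:,2]<.18)]
rng=np.random.default_rng(0); best=0
for _ in range(1000):
    a,b,c=Q[rng.choice(len(Q),3,False)]; n=np.cross(b-a,c-a); l=np.linalg.norm(n)
    if l<1e-6: continue
    n/=l; n*=np.sign(n[2])
    if abs(n[2]-np.cos(np.pi/6))>.03: continue
    k=abs((Q-a)@n)<.003
    if k.sum()>best: best=k.sum(); B=k
I=Q[B]; m=I.mean(0); n=np.linalg.svd(I-m,full_matrices=False)[2][2]; n*=np.sign(n[2])
yaw=np.arctan2(-n[1],-n[0]); print(best,len(Q),'tilt',np.degrees(np.arccos(n[2])),'yaw',yaw,m)
r=cv2.minAreaRect(np.c_[I@np.array([np.cos(yaw),np.sin(yaw),0]),I@np.array([-np.sin(yaw),np.cos(yaw),0])].astype(np.float32)); print('stand-frame rect',r)
E
```

```text
stand [(0.93, [154.6, 105.2, 408.0, 329.7]), (0.16, [165.2, 144.0, 197.0, 317.3])]
stapler [(0.57, [290.8, 115.4, 333.4, 233.1])]
peg_head [(0.82, [161.6, 144.7, 198.5, 319.2]), (0.58, [340.2, 208.6, 368.4, 219.7])]
guide_tip [(0.87, [165.0, 146.0, 198.0, 317.0]), (0.6, [292.7, 112.2, 335.9, 235.1])]
tab_tip [(0.83, [341.6, 207.2, 365.6, 221.0])]
desk_organiser [(0.24, [291.5, 115.2, 332.0, 237.5]), (0.16, [154.9, 104.6, 411.0, 328.9])]
37232 60479 tilt 29.98841704722507 yaw 0.2674682988490891 [ 0.54391643 -0.03308415  0.09879126]
stand-frame rect ((0.5047248601913452, -0.28123441338539124), (0.5469244122505188, 0.23964200913906097), 86.9325180053711)
```

View pics/w2.png

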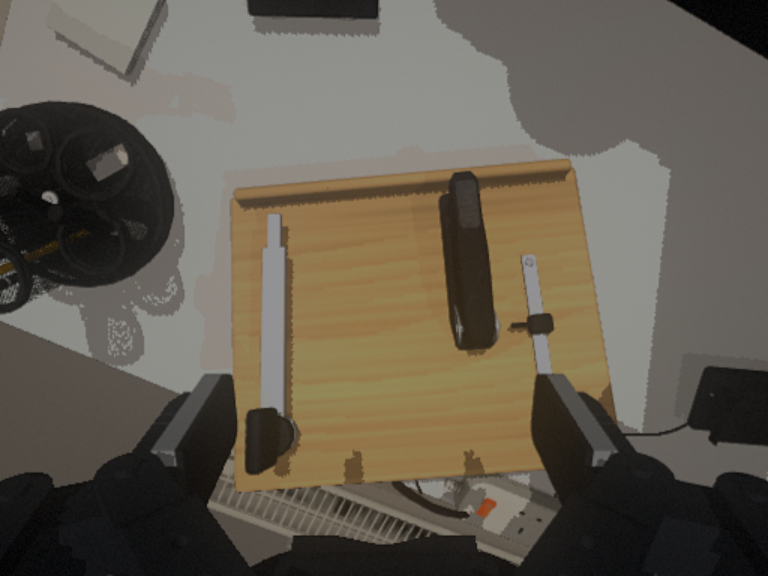

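The wrist view shows the whole board: the guide with its peg head at about (265,440), the stapler from (463,175) to (475,345), and the tab at (540,323) with its point at (512,325). The organiser is at left and the desk to the right (world +y) is free.

Run:
```python
from h import *
z=np.load('w2.npz'); P=z['P'];T=z['T']
yaw=.2675; ey=np.array([-np.sin(yaw),np.cos(yaw),0]); ex=np.array([np.cos(yaw),np.sin(yaw),0]); c,s=np.cos(np.pi/6),.5
eu=c*ex+s*np.array([0,0,1]); ew=-s*ex+c*np.array([0,0,1]); E=np.c_[eu,ey,ew]
m=np.array([.54391643,-.03308415,.09879126])
L=(P-m)@E
img=np.zeros(P.shape[:2],bool); img[100:335,150:415]=True
k=img&(abs(L[...,2])<.003)
k=cv2.morphologyEx(k.astype(np.uint8),cv2.MORPH_OPEN,np.ones((5,5)))>0
n,lab,st,_=cv2.connectedComponentsWithStats(k.astype(np.uint8)); k=lab==1+st[1:,4].argmax()
r=cv2.minAreaRect(L[k][:,:2].astype(np.float32)); print('board rect rel',r, np.percentile(L[k],[.2,99.8],axis=0).round(4).tolist())
# ledge pts: w ~ .02
k=img&(abs(L[...,2]-.02)<.003)&(L[...,0]<-.09); print('ledge',np.percentile(L[k],[1,50,99],axis=0).round(4).tolist())
np.savez('fr.npz',E=E,m=m)
def show(n,rows,cols,lo,hi):
    q=L[rows[0]:rows[1],cols[0]:cols[1]].reshape(-1,3); q=q[(q[:,2]>lo)&(q[:,2]<hi)]
    print(n,len(q),np.percentile(q,[1,50,99],axis=0).round(4).tolist(), cv2.minAreaRect(q[:,:2].astype(np.float32)))
show('stapler top',(108,240),(286,340),.035,.07)
show('stapler all',(108,240),(286,340),.006,.07)
show('tab',(200,225),(338,372),.008,.03)
show('peg',(265,322),(158,202),.05,.09)
show('guide',(135,270),(160,202),.015,.04)
Q=P.reshape(-1,3)
```

```text
board rect rel ((-0.005277074873447418, 0.004636421799659729), (0.3189792335033417, 0.25308242440223694), 89.88351440429688) [[-0.1267, -0.1534, -0.0025], [0.1203, 0.1628, 0.0025]]
ledge [[-0.1373, -0.1404, 0.0171], [-0.1313, -0.0014, 0.0195], [-0.126, 0.1504, 0.0216]]
stapler top 2415 [[-0.1193, 0.0421, 0.0372], [-0.0467, 0.0538, 0.0481], [0.0163, 0.0671, 0.0537]] ((-0.052149251103401184, 0.05486264079809189), (0.026489928364753723, 0.14117145538330078), 89.72333526611328)
stapler all 3541 [[-0.136, 0.034, 0.0062], [-0.0539, 0.0519, 0.0458], [0.0173, 0.0971, 0.0535]] ((-0.058757975697517395, 0.06556427478790283), (0.07196181267499924, 0.15703774988651276), 89.76256561279297)
tab 259 [[-0.003, 0.0852, 0.009], [0.005, 0.1065, 0.0154], [0.0125, 0.1187, 0.0173]] ((0.0044728834182024, 0.10180417448282242), (0.03454965725541115, 0.015923086553812027), 89.1828384399414)
peg 742 [[0.0548, -0.1219, 0.051], [0.0766, -0.1118, 0.0738], [0.0972, -0.1076, 0.0766]] ((0.07619333267211914, -0.1150398924946785), (0.014821121469140053, 0.04380478709936142), 88.8055648803711)
guide 1986 [[-0.1043, -0.1229, 0.0205], [-0.0174, -0.1099, 0.0258], [0.0512, -0.0996, 0.0278]] ((-0.02767784148454666, -0.11083031445741653), (0.020650610327720642, 0.16004188358783722), 87.55996704101562)
```

```bash
cat >> h.py <<'E'
f=np.load('fr.npz'); E=f['E']; B0=f['m']+E@np.array([-.138,.0047,0])
W=lambda u,v,w: B0+E@np.array([u,v,w])
RG=np.c_[-E[:,0],E[:,1],-E[:,2]]   # tool axes square onto the board
def seg(T,p=None,Rt=None,vmax=.04,amax=8.):
    """rotate in place then straight slide; prints constant rows"""
    Rc,pc=T[:3,:3],T[:3,3]
    if Rt is not None:
        rv=R.from_matrix(Rc.T@Rt).as_rotvec(); n=int(np.ceil(np.degrees(np.linalg.norm(rv))/amax))
        print('turn x',n,(rv/2/np.pi/max(n,1)).round(4).tolist()); Rc=Rt
    if p is not None:
        d=Rc.T@(p-pc); n=int(np.ceil(np.linalg.norm(d)/vmax)); print('slide x',n,(d/.12/max(n,1)).round(4).tolist(),(d*1e3).round(1)); pc=p
    o=np.eye(4); o[:3,:3]=Rc; o[:3,3]=pc; return o
def ori(yaw): # tool down
    return R.from_euler('xyz',[np.pi,0,yaw]).as_matrix()
E
python3 - <<'E'
from h import *
print('B0',B0,'tab',W(.1425,.08,.015),'peg',W(.215,-.12,.054),'corners',W(0,.16,0),W(.26,.16,0),W(.1,.26,0))
T=pose(); T=seg(T,W(.086,.050,.120),RG); T=seg(T,W(.086,.050,.040),vmax=.03); print(T[:3,3])
z=np.load('w2.npz'); P=z['P']
# free-desk check: things standing >8mm in region right of board in image
Q=P.reshape(-1,3); Q=Q[np.isfinite(Q[:,0])]; k=(Q[:,2]>.01)&(Q[:,1]>.13)&(Q[:,2]<.2)&(Q[:,0]<.75); print(np.histogram2d(Q[k][:,0],Q[k][:,1],bins=[np.arange(.1,.8,.05),np.arange(.1,.6,.05)])[0].astype(int))
k=(abs(Q[:,2])<.006)&(Q[:,1]>.1); print(np.histogram2d(Q[k][:,0],Q[k][:,1],bins=[np.arange(.1,.8,.05),np.arange(.1,.6,.05)])[0].astype(int))
E
```

```text
B0 [ 0.42741308 -0.06014073  0.02979126] tab [0.51805368 0.04765115 0.11403164] peg [ 0.61266525 -0.13379416  0.18405663] corners [0.38512169 0.09416883 0.02979126] [0.60228018 0.15368513 0.15979126] [0.44221207 0.21350318 0.07979126]
turn x 4 [-0.001, -0.0208, -0.0038]
slide x 6 [0.1482, 0.0903, 0.242] [106.7  65.  174.2]
slide x 3 [0.0, -0.0, 0.2222] [ 0. -0. 80.]
[0.46673767 0.00248074 0.10743228]
[[  0   0   0   0   0   0   0   0   0]
 [  0   0   0   0   0   0   0   0   0]
 [  0   0   0   0   0   0   0   0   0]
 [  0   0   0   0   0   0   0   0   0]
 [  0   0   0   0   0   0   0   0   0]
 [  0   0   0   0   0   0   0   0   0]
 [  0   0   0   0   0   0   0   0   0]
 [  0   0   0   0   0   0   0   0   0]
 [ 85   0   0   0   0   0   0   0   0]
 [178   0   0   0 901 151   0   0   0]
 [  0   0   0   0 740 137   0   0   0]
 [  0   0   0   0   0   0   0   0   0]
 [ 28   0   0   0   0   0   0   0   0]]
[[   0    0    0    0    0    0    0    0    0]
 [   0    0    0    0    0    0    0    0    0]
 [ 397  232    2    0    0    0    0    0    0]
 [1480 1442 1225  172    0    0    0    0    0]
 [1344 1313 1295  693    0    0    0    0    0]
 [1174 1203 1188 1075   42    0    0    0    0]
 [ 607 1094 1084 1058  418    0    0    0    0]
 [  94  962  999  969  786    1    0    0    0]
 [   0  520  912  899  880  218    0    0    0]
 [   0   93  802  837  446  145    0    0    0]
 [   0    0  453  774  255    0    0    0    0]
 [   0    0   67  532  669  550  293    0    0]
 [  72  121    0    0  148  138    1    0    0]]
```

step_arm:
  commands:
    - {"slide": [0, 0, 0], "turn": [-0.001, -0.0208, -0.0038], "gripper": 0.4}
    - {"slide": [0, 0, 0], "turn": [-0.001, -0.0208, -0.0038], "gripper": 0.4}
    - {"slide": [0, 0, 0], "turn": [-0.001, -0.0208, -0.0038], "gripper": 0.4}
    - {"slide": [0, 0, 0], "turn": [-0.001, -0.0208, -0.0038], "gripper": 0.4}
    - {"slide": [0.148, 0.09, 0.242], "turn": [0, 0, 0], "gripper": 0.4}
    - {"slide": [0.148, 0.09, 0.242], "turn": [0, 0, 0], "gripper": 0.4}
    - {"slide": [0.148, 0.09, 0.242], "turn": [0, 0, 0], "gripper": 0.4}
    - {"slide": [0.148, 0.09, 0.242], "turn": [0, 0, 0], "gripper": 0.4}
    - {"slide": [0.148, 0.09, 0.242], "turn": [0, 0, 0], "gripper": 0.4}
    - {"slide": [0.148, 0.09, 0.242], "turn": [0, 0, 0], "gripper": 0.4}
    - {"slide": [0, 0, 0], "turn": [0, 0, 0], "gripper": 0.4}
    - {"slide": [0, 0, 0], "turn": [0, 0, 0], "gripper": 0.4}
  grip_force: 50

```text
clock: 5.15
ee_pos: [0.4284, -0.0085, 0.1773]
orientation: [3.141, 0.523, -2.872]
ft_force: [0.4, 0.1, 0.2]
finger_gap: 0.701
gripper_force: 0.0
```

Run:
```python
from look import *
s,im,d,P,T=look('w3'); L=(P-B0)@E
print(s['joint_pos'].round(2),((pose()[:3,3]-B0)@E).round(4))
k=(L[...,2]>.042)&(L[...,2]<.06)&(abs(L[...,1]-.05)<.04)&(L[...,0]<.2)&(L[...,0]>0)
q=L[k]; print(len(q),np.percentile(q,[1,50,99],axis=0).round(4).tolist(),cv2.minAreaRect(q[:,:2].astype(np.float32)))
T=seg(pose(),W(.086,.050,.040),RG,vmax=.03)
```

```text
[-0.43 -0.14 -0.99  0.31  0.33 -0.63] [0.0876 0.0486 0.121 ]
7739 [[0.0163, 0.0384, 0.0428], [0.0734, 0.0504, 0.0491], [0.149, 0.0626, 0.0539]] ((0.08422306925058365, 0.05056767165660858), (0.026020972058176994, 0.13816164433956146), 89.9093017578125)
turn x 1 [-0.0, 0.0002, 0.0004]
slide x 3 [0.0045, 0.0038, 0.225] [ 1.6  1.4 81. ]
```

View pics/w3.png

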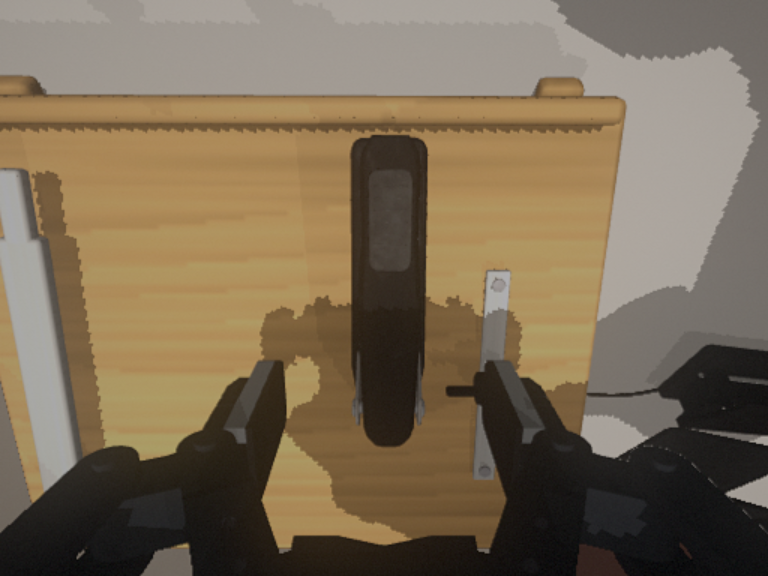

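The view shows the stapler square to the board from (390,135) to (388,445), centred between the open fingers. The tab's point is at about (450,391), clear of the pads' path. Now descend and grip.

step_arm:
  commands:
    - {"slide": [0.004, 0.004, 0.225], "turn": [0, 0, 0], "gripper": 0.3}
    - {"slide": [0.004, 0.004, 0.225], "turn": [0, 0, 0], "gripper": 0.3}
    - {"slide": [0.004, 0.004, 0.225], "turn": [0, 0, 0], "gripper": 0.3}
    - {"slide": [0, 0, 0], "turn": [0, 0, 0], "gripper": 0.3}
    - {"slide": [0, 0, 0], "turn": [0, 0, 0], "gripper": -1}
    - {"slide": [0, 0, 0], "turn": [0, 0, 0], "gripper": -1}
    - {"slide": [0, 0, 0], "turn": [0, 0, 0], "gripper": -1}
    - {"slide": [0, 0, 0], "turn": [0, 0, 0], "gripper": -1}
    - {"slide": [0, 0, 0], "turn": [0, 0, 0], "gripper": -1}
    - {"slide": [0, 0, 0], "turn": [0, 0, 0], "gripper": -1}
    - {"slide": [0, 0, 0], "turn": [0, 0, 0], "gripper": -1}
    - {"slide": [0, 0, 0], "turn": [0, 0, 0], "gripper": -1}
  grip_force: 50

```text
clock: 6.4
ee_pos: [0.4664, 0.0029, 0.1076]
orientation: [-3.139, 0.526, -2.871]
ft_force: [-5.1, 0.0, 9.8]
finger_gap: 0.301
gripper_force: 49.3
```

Run:
```python
from h import *
print(((pose()[:3,3]-B0)@E).round(4), ctrl.observe()['gripper_force'])
T=seg(pose(),W(.086,.050,.130)); 
T=seg(T,np.array([.40,.22,.16]),ori(-2.874)); T=seg(T,np.array([.40,.22,.042]))
```

```text
[0.0859 0.0505 0.0403] 49.30745519908669
slide x 3 [-0.001, -0.0014, -0.2492] [ -0.4  -0.5 -89.7]
turn x 4 [-0.0, 0.0209, 0.0001]
slide x 6 [-0.053, 0.3159, 0.0352] [-38.2 227.4  25.4]
slide x 3 [0.0, -0.0, 0.3278] [  0.  -0. 118.]
```

step_arm:
  commands:
    - {"slide": [0, 0, -0.15], "turn": [0, 0, 0], "gripper": -1}
    - {"slide": [0, 0, -0.2], "turn": [0, 0, 0], "gripper": -1}
    - {"slide": [0, 0, -0.2], "turn": [0, 0, 0], "gripper": -1}
    - {"slide": [0, 0, -0.2], "turn": [0, 0, 0], "gripper": -1}
    - {"slide": [0, 0, 0], "turn": [0, 0.0209, 0], "gripper": -1}
    - {"slide": [0, 0, 0], "turn": [0, 0.0209, 0], "gripper": -1}
    - {"slide": [0, 0, 0], "turn": [0, 0.0209, 0], "gripper": -1}
    - {"slide": [0, 0, 0], "turn": [0, 0.0209, 0], "gripper": -1}
    - {"slide": [-0.053, 0.316, 0.035], "turn": [0, 0, 0], "gripper": -1}
    - {"slide": [-0.053, 0.316, 0.035], "turn": [0, 0, 0], "gripper": -1}
    - {"slide": [-0.053, 0.316, 0.035], "turn": [0, 0, 0], "gripper": -1}
    - {"slide": [-0.053, 0.316, 0.035], "turn": [0, 0, 0], "gripper": -1}
    - {"slide": [-0.053, 0.316, 0.035], "turn": [0, 0, 0], "gripper": -1}
    - {"slide": [-0.053, 0.316, 0.035], "turn": [0, 0, 0], "gripper": -1}
    - {"slide": [0, 0, 0.3], "turn": [0, 0, 0], "gripper": -1}
    - {"slide": [0, 0, 0.3], "turn": [0, 0, 0], "gripper": -1}
    - {"slide": [0, 0, 0], "turn": [0, 0, 0], "gripper": -1}
    - {"slide": [0, 0, 0], "turn": [0, 0, 0], "gripper": -1}

```text
clock: 8.2
ee_pos: [0.398, 0.2204, 0.0875]
orientation: [-3.141, -0.003, -2.872]
ft_force: [-0.3, 0.5, -2.5]
finger_gap: 0.301
gripper_force: 51.2
```

Run:
```python
from look import *
s,im,d,P,T=look('w4'); print(s['joint_pos'].round(2),s['gripper_force'])
seg(pose(),np.array([.40,.22,.042]),ori(-2.874))
# underside/top of the stapler in tool frame
L=(P-T[:3,3])@T[:3,:3]; Lt=(P-pose()[:3,3])@pose()[:3,:3]
k=(abs(Lt[...,1])<.012)&(Lt[...,0]>.02)&(Lt[...,0]<.09)&(Lt[...,2]>-.04)&(Lt[...,2]<.04); q=Lt[k]
print(len(q),np.percentile(q,[1,50,99],axis=0).round(4).tolist(),'slope',np.polyfit(q[:,0],q[:,2],1))
```

```text
[ 0.34  0.33 -0.58  0.67 -0.    0.08] 51.20570344457519
turn x 1 [-0.0, -0.0001, 0.0003]
slide x 2 [-0.0033, -0.0037, 0.1923] [-0.8 -0.9 46.2]
8806 [[0.0209, -0.0117, -0.0135], [0.049, -0.0008, -0.0107], [0.0717, 0.0107, 0.0044]] slope [ 0.12633226 -0.015234  ]
```

View pics/w4.png

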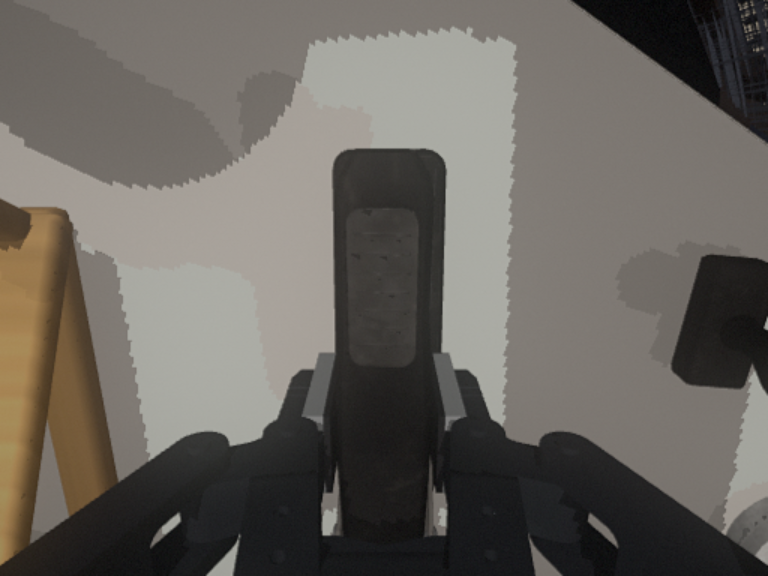

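The stapler hangs level between the pads over free desk, with the stamp at (720,320) well away. I lower it to the desk.

step_arm:
  commands:
    - {"slide": [0, 0, 0.18], "turn": [0, 0, 0], "gripper": -1}
    - {"slide": [0, 0, 0.15], "turn": [0, 0, 0], "gripper": -1}
    - {"slide": [0, 0, 0.05], "turn": [0, 0, 0], "gripper": -1}
    - {"slide": [0, 0, 0.01], "turn": [0, 0, 0], "gripper": -1}
    - {"slide": [0, 0, 0], "turn": [0, 0, 0], "gripper": -1}

```text
clock: 8.75
ee_pos: [0.399, 0.2208, 0.0408]
orientation: [-3.141, -0.0, -2.872]
ft_force: [-0.0, -0.1, -2.2]
finger_gap: 0.298
gripper_force: 51.2
```

step_arm:
  commands:
    - {"slide": [0, 0, 0.008], "turn": [0, 0, 0], "gripper": -1}
    - {"slide": [0, 0, 0.006], "turn": [0, 0, 0], "gripper": -1}
    - {"slide": [0, 0, 0], "turn": [0, 0, 0], "gripper": -1}

```text
clock: 9.05
ee_pos: [0.399, 0.2211, 0.0399]
orientation: [-3.141, 0.0, -2.871]
ft_force: [-5.6, -0.7, 20.6]
finger_gap: 0.304
gripper_force: 53.1
```

step_arm:
  commands:
    - {"slide": [0, 0, -0.005], "turn": [0, 0, 0], "gripper": 0.3}
    - {"slide": [0, 0, 0], "turn": [0, 0, 0], "gripper": 0.3}
    - {"slide": [0, 0, 0], "turn": [0, 0, 0], "gripper": 0.3}
    - {"slide": [0, 0, 0], "turn": [0, 0, 0], "gripper": 0.3}
    - {"slide": [0, 0, 0], "turn": [0, 0, 0], "gripper": 0.3}
    - {"slide": [0, 0, -0.15], "turn": [0, 0, 0], "gripper": 0.3}
    - {"slide": [0, 0, -0.3], "turn": [0, 0, 0], "gripper": 0.3}
    - {"slide": [0, 0, -0.4], "turn": [0, 0, 0], "gripper": 0.3}
    - {"slide": [0, 0, -0.4], "turn": [0, 0, 0], "gripper": 0.3}
    - {"slide": [0, 0, -0.4], "turn": [0, 0, 0], "gripper": 0.3}
    - {"slide": [0, 0, -0.4], "turn": [0, 0, 0], "gripper": 0.3}
    - {"slide": [0, 0, -0.4], "turn": [0, 0, 0], "gripper": 0.3}
    - {"slide": [0, 0, 0], "turn": [0, 0, 0], "gripper": 0.3}

```text
clock: 10.35
ee_pos: [0.4009, 0.2218, 0.3383]
orientation: [3.141, 0.007, -2.871]
ft_force: [0.8, -0.3, -0.7]
finger_gap: 0.652
gripper_force: 0.0
```

Run:
```python
from look import *
s,im,d,P,T=look('w5'); print(s['ee_pos'].round(3),s['finger_gap'])
k=(abs(P[...,0]-.40)<.12)&(abs(P[...,1]-.22)<.08)&(P[...,2]>.02)&(P[...,2]<.09); q=P[k]
print('stapler',len(q),np.percentile(q,[1,50,99],axis=0).round(4).tolist(),cv2.minAreaRect(q[:,:2].astype(np.float32)))
T=seg(pose(),W(.215,-.12,.16),RG); T=seg(T,W(.215,-.12,.058))
```

```text
[0.401 0.222 0.338] 0.6519545731950818
stapler 2287 [[0.3321, 0.196, 0.0276], [0.3956, 0.2196, 0.048], [0.4639, 0.2492, 0.0534]] ((0.3987214267253876, 0.22094184160232544), (0.14076513051986694, 0.034644678235054016), 14.962431907653809)
turn x 4 [0.0, -0.0207, 0.0001]
slide x 11 [-0.0157, -0.3021, 0.0611] [ -20.7 -398.8   80.6]
slide x 3 [-0.0, -0.0, 0.2833] [ -0.  -0. 102.]
```

step_arm:
  commands:
    - {"slide": [0, 0, 0], "turn": [0, -0.0207, 0], "gripper": 0.3}
    - {"slide": [0, 0, 0], "turn": [0, -0.0207, 0], "gripper": 0.3}
    - {"slide": [0, 0, 0], "turn": [0, -0.0207, 0], "gripper": 0.3}
    - {"slide": [0, 0, 0], "turn": [0, -0.0207, 0], "gripper": 0.3}
    - {"slide": [-0.016, -0.302, 0.061], "turn": [0, 0, 0], "gripper": 0.3}
    - {"slide": [-0.016, -0.302, 0.061], "turn": [0, 0, 0], "gripper": 0.3}
    - {"slide": [-0.016, -0.302, 0.061], "turn": [0, 0, 0], "gripper": 0.3}
    - {"slide": [-0.016, -0.302, 0.061], "turn": [0, 0, 0], "gripper": 0.3}
    - {"slide": [-0.016, -0.302, 0.061], "turn": [0, 0, 0], "gripper": 0.3}
    - {"slide": [-0.016, -0.302, 0.061], "turn": [0, 0, 0], "gripper": 0.3}
    - {"slide": [-0.016, -0.302, 0.061], "turn": [0, 0, 0], "gripper": 0.3}
    - {"slide": [-0.016, -0.302, 0.061], "turn": [0, 0, 0], "gripper": 0.3}
    - {"slide": [-0.016, -0.302, 0.061], "turn": [0, 0, 0], "gripper": 0.3}
    - {"slide": [-0.016, -0.302, 0.061], "turn": [0, 0, 0], "gripper": 0.3}
    - {"slide": [-0.016, -0.302, 0.061], "turn": [0, 0, 0], "gripper": 0.3}
    - {"slide": [0, 0, 0], "turn": [0, 0, 0], "gripper": 0.3}
    - {"slide": [0, 0, 0], "turn": [0, 0, 0], "gripper": 0.3}

```text
clock: 12.1
ee_pos: [0.5603, -0.1479, 0.2713]
orientation: [3.139, 0.516, -2.874]
ft_force: [-0.0, 1.0, 0.3]
finger_gap: 0.652
gripper_force: 0.0
```

Run:
```python
from look import *
s,im,d,P,T=look('w6'); L=(P-B0)@E; print(s['joint_pos'].round(2),((s['ee_pos']-B0)@E).round(4))
def show(n,ur,vr,wr):
    k=(L[...,0]>ur[0])&(L[...,0]<ur[1])&(L[...,1]>vr[0])&(L[...,1]<vr[1])&(L[...,2]>wr[0])&(L[...,2]<wr[1]); q=L[k]
    if len(q)>5: print(n,len(q),np.percentile(q,[1,50,99],axis=0).round(4).tolist(),cv2.minAreaRect(q[:,:2].astype(np.float32)))
show('peg top',(.17,.26),(-.15,-.08),(.068,.085)); show('guide',(.02,.15),(-.16,-.02),(.018,.035)); show('guide tip',(.02,.04),(-.16,-.02),(.015,.035))
show('tab',(.1,.19),(.06,.13),(.007,.03)); show('tabpt',(.1,.19),(.07,.095),(.007,.03))
show('board',(.03,.2),(-.08,.03),(-.01,.01))
z=np.load('w3.npz'); L=(z['P']-B0)@E; print('from w3'); show('tab',(.1,.19),(.06,.13),(.007,.03)); show('tabpt',(.1,.19),(.07,.092),(.007,.03)); show('board',(.03,.2),(-.06,.03),(-.01,.01))
seg(pose(),W(.215,-.12,.058),RG,vmax=.03)
```

```text
[-0.59  0.1  -0.46  0.65  0.38 -0.79] [ 0.2116 -0.1198  0.1567]
peg top 1245 [[0.1924, -0.1267, 0.069], [0.2119, -0.12, 0.0746], [0.2341, -0.1131, 0.0765]] ((0.21362917125225067, -0.1200307235121727), (0.014149508439004421, 0.04329786077141762), 88.04579162597656)
guide 2910 [[0.0831, -0.1262, 0.024], [0.114, -0.1157, 0.0261], [0.1488, -0.1054, 0.0278]] ((0.11594098806381226, -0.11573155969381332), (0.020038511604070663, 0.067909836769104), 87.50211334228516)
board 22410 [[0.0783, -0.0789, -0.0016], [0.1327, -0.025, 0.0001], [0.1987, 0.0288, 0.0018]] ((0.1385752260684967, -0.025003142654895782), (0.10999742895364761, 0.12281245738267899), 89.99748992919922)
from w3
tab 380 [[0.1097, 0.0639, 0.0071], [0.1403, 0.0867, 0.0156], [0.1513, 0.0985, 0.0299]] ((0.12863554060459137, 0.08251567929983139), (0.03602629899978638, 0.050438351929187775), 85.18927764892578)
tabpt 112 [[0.1398, 0.0801, 0.0117], [0.141, 0.086, 0.0155], [0.1439, 0.0919, 0.0174]] ((0.141861692070961, 0.08595903217792511), (0.01198196318000555, 0.004204942379146814), 89.49385833740234)
board 20131 [[0.0313, -0.0591, -0.0014], [0.0914, -0.0097, 0.0002], [0.1962, 0.0292, 0.0017]] ((0.11500075459480286, -0.01498366892337799), (0.08997463434934616, 0.16998735070228577), 89.98837280273438)
turn x 1 [0.0004, -0.0011, 0.0002]
slide x 4 [-0.0062, -0.002, 0.2064] [-3.  -1.  99.1]
```

View pics/w6.png

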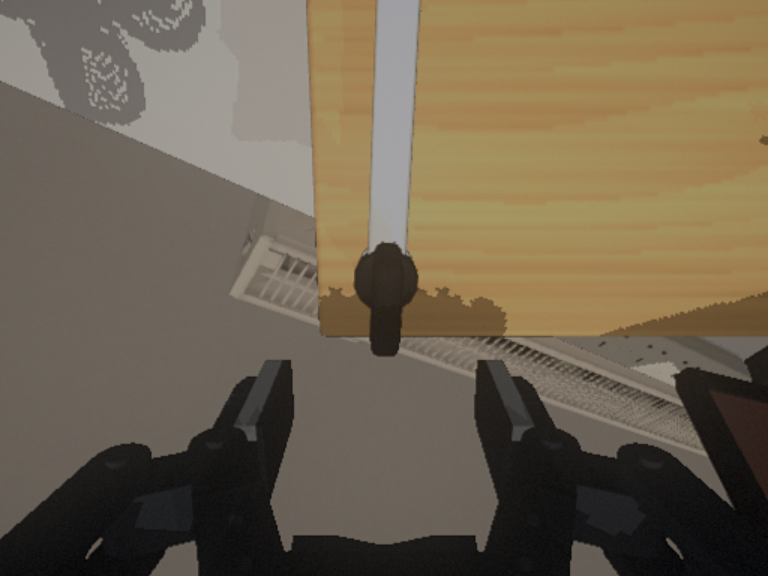

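The peg head is seen at (387,300), centred sideways between the fingers (wing turned about 2°), with the guide hanging below it. The tab's point measured u = 141 mm. I check the monitor's clearance (dark, at (735,430)) while planning the descent.

Run:
```python
from h import *
for n in ['w6','w2','scene']:
    P=np.load(n+'.npz')['P']; L=(P-B0)@E; r=np.hypot(L[...,0]-.215,L[...,1]+.12)
    k=(L[...,2]>.06)&(r>.03)&(L[...,0]>.0)&(P[...,0]>.5)
    if n[0]=='w':
        c,rr=np.meshgrid(np.arange(512),np.arange(384)); k&=~((rr>225)&(c>0)&(c<450))
    if k.any():
        i=np.argsort(np.where(k,r,9).ravel())[:3]; print(n,k.sum(),r.ravel()[i].round(3),P.reshape(-1,3)[i].round(3).tolist(),L.reshape(-1,3)[i].round(3).tolist())
```

```text
w6 3210 [0.05 0.05 0.05] [[0.513, -0.11, 0.32], [0.513, -0.111, 0.317], [0.513, -0.111, 0.315]] [[0.205, -0.071, 0.216], [0.203, -0.071, 0.214], [0.203, -0.071, 0.213]]
w2 633 [0.214 0.214 0.214] [[0.552, -0.334, 0.136], [0.548, -0.333, 0.136], [0.548, -0.333, 0.134]] [[0.094, -0.297, 0.068], [0.091, -0.295, 0.07], [0.091, -0.295, 0.068]]
scene 31272 [0.21  0.21  0.211] [[0.538, -0.326, 0.14], [0.548, -0.327, 0.133], [0.554, -0.329, 0.131]] [[0.087, -0.286, 0.077], [0.091, -0.29, 0.067], [0.095, -0.293, 0.063]]
```

step_arm:
  commands:
    - {"slide": [-0.008, -0.002, 0.206], "turn": [0, -0.001, 0.006], "gripper": 0.1}
    - {"slide": [-0.006, -0.002, 0.206], "turn": [0, 0, 0], "gripper": 0.1}
    - {"slide": [-0.006, -0.002, 0.206], "turn": [0, 0, 0], "gripper": 0.1}
    - {"slide": [-0.006, -0.002, 0.15], "turn": [0, 0, 0], "gripper": 0.1}
    - {"slide": [0, 0, 0.05], "turn": [0, 0, 0], "gripper": 0.1}
    - {"slide": [0, 0, 0], "turn": [0, 0, 0], "gripper": 0.1}
    - {"slide": [0, 0, 0], "turn": [0, 0, 0], "gripper": 0.1}
  grip_force: 90

```text
clock: 12.85
ee_pos: [0.611, -0.1347, 0.1905]
orientation: [3.121, 0.525, -2.914]
ft_force: [0.4, -0.3, -0.5]
finger_gap: 0.551
gripper_force: 0.0
```

Run:
```python
from h import *
print(((pose()[:3,3]-B0)@E).round(4)); seg(pose(),W(.2145,-.12,.058))
```

```text
[ 0.2166 -0.1204  0.0605]
slide x 1 [0.018, 0.003, 0.0204] [2.2 0.4 2.5]
```

step_arm:
  commands:
    - {"slide": [0.018, 0.003, 0.02], "turn": [0, 0, 0], "gripper": 0.1}
    - {"slide": [0, 0, 0], "turn": [0, 0, 0], "gripper": 0.1}
    - {"slide": [0, 0, 0], "turn": [0, 0, 0], "gripper": -1}
    - {"slide": [0, 0, 0], "turn": [0, 0, 0], "gripper": -1}
    - {"slide": [0, 0, 0], "turn": [0, 0, 0], "gripper": -1}
    - {"slide": [0, 0, 0], "turn": [0, 0, 0], "gripper": -1}
    - {"slide": [0, 0, 0], "turn": [0, 0, 0], "gripper": -1}
    - {"slide": [0, 0, 0], "turn": [0, 0, 0], "gripper": -1}
    - {"slide": [0, 0, 0], "turn": [0, 0, 0], "gripper": -1}
    - {"slide": [0, 0, 0], "turn": [0, 0, 0], "gripper": -1}
    - {"slide": [0, 0, 0], "turn": [0, 0, 0], "gripper": -1}

```text
clock: 13.95
ee_pos: [0.6102, -0.1338, 0.1867]
orientation: [3.118, 0.524, -2.915]
ft_force: [-3.9, 4.2, 3.8]
finger_gap: 0.142
gripper_force: 87.7
```

Run:
```python
from h import *
s=ctrl.observe(); print(((pose(s)[:3,3]-B0)@E).round(4), (s['ft_force']@E).round(1),s['torque']@E)
```

```text
[ 0.2142 -0.1193  0.0575] [-0.4  5.1  4.6] [ 1.05810499  0.38902732 -0.04835124]
```

step_arm:
  commands:
    - {"slide": [0, 0.005, 0.012], "turn": [0, 0, 0], "gripper": -1}
    - {"slide": [0, 0, 0.016], "turn": [0, 0, 0], "gripper": -1}
    - {"slide": [0, 0, 0.016], "turn": [0, 0, 0], "gripper": -1}
    - {"slide": [0, 0, 0.016], "turn": [0, 0, 0], "gripper": -1}
    - {"slide": [0, 0, 0.012], "turn": [0, 0, 0], "gripper": -1}
    - {"slide": [0, 0, 0], "turn": [0, 0, 0], "gripper": -1}
    - {"slide": [0, 0, 0], "turn": [0, 0, 0], "gripper": -1}

```text
clock: 14.65
ee_pos: [0.6143, -0.1325, 0.1794]
orientation: [3.119, 0.524, -2.915]
ft_force: [-3.1, 2.4, 4.7]
finger_gap: 0.141
gripper_force: 88.4
```

Run:
```python
from h import *
s=ctrl.observe(); print(((pose(s)[:3,3]-B0)@E).round(4), (s['ft_force']@E).round(1),s['torque']@E)
```

```text
[ 0.2143 -0.1192  0.049 ] [0.3 3.1 5.2] [0.70237062 0.56640516 0.03468609]
```

step_arm:
  commands:
    - {"slide": [0, 0, 0.004], "turn": [0, 0, 0.018], "gripper": -1}
    - {"slide": [0, 0, 0.002], "turn": [0, 0, 0.018], "gripper": -1}
    - {"slide": [0, 0, 0], "turn": [0, 0, 0.018], "gripper": -1}
    - {"slide": [0, 0, 0], "turn": [0, 0, 0.018], "gripper": -1}
    - {"slide": [0, 0, 0], "turn": [0, 0, 0.018], "gripper": -1}
    - {"slide": [0, 0, 0], "turn": [0, 0, 0.018], "gripper": -1}
    - {"slide": [0, 0, 0], "turn": [0, 0, 0.018], "gripper": -1}
    - {"slide": [0, 0, 0], "turn": [0, 0, 0.018], "gripper": -1}
    - {"slide": [0, 0, 0], "turn": [0, 0, 0], "gripper": -1}
    - {"slide": [0, 0, 0], "turn": [0, 0, 0], "gripper": -1}

```text
clock: 15.65
ee_pos: [0.6144, -0.1321, 0.1788]
orientation: [2.703, 0.298, 2.402]
ft_force: [-7.9, 3.2, 10.5]
finger_gap: 0.142
gripper_force: 89.0
```

Run:
```python
from look import *
s,im,d,P,T=look('w7'); L=(P-B0)@E; print(s['joint_pos'].round(2),((s['ee_pos']-B0)@E).round(4),(s['ft_force']@E).round(1))
v=pose(s)[:3,:3]@[1,0,0]@E; print('tool angle',np.arctan2(v[1],-v[0]))
k=(L[...,2]>.008)&(L[...,2]<.03)&(np.hypot(L[...,0]-.215,L[...,1]+.12)<.2)&(np.hypot(L[...,0]-.215,L[...,1]+.12)>.04)&(L[...,1]>-.15)&(L[...,1]<.07)&(L[...,0]<.21)
q=L[k]; print(len(q),np.percentile(q,[1,50,99],axis=0).round(4).tolist(),cv2.minAreaRect(q[:,:2].astype(np.float32)))
```

```text
[-0.5   0.27 -0.53  0.38  0.36  0.24] [ 0.2142 -0.1188  0.0484] [-0.6  5.1 12.4]
tool angle 0.9404585193665623
7372 [[0.1451, -0.0907, 0.0146], [0.1684, -0.0574, 0.0165], [0.1951, -0.0295, 0.0181]] ((0.17068815231323242, -0.060606151819229126), (0.020166369155049324, 0.07076843082904816), 36.0650520324707)
```

View pics/w7.png

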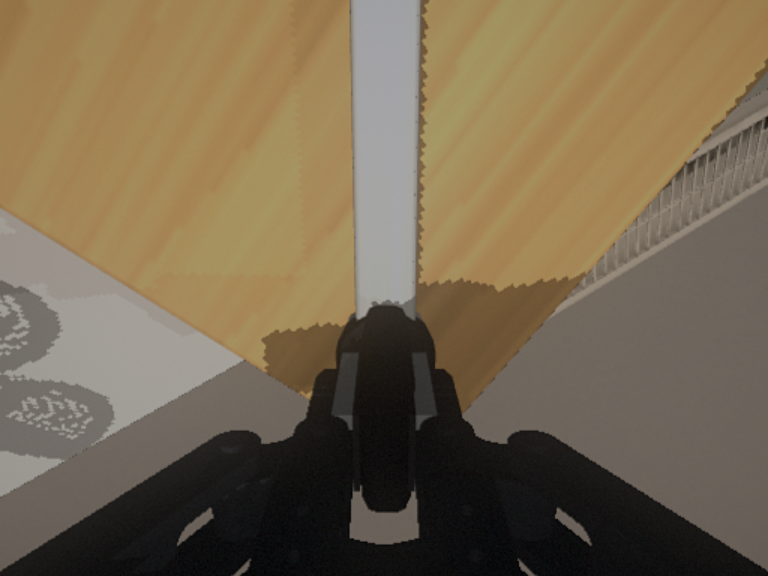

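The guide follows the gripper, now at 0.94 rad by both tool angle and image, and its top lies about 9.5 mm lower: the peg is in. 0.227 rad remain.

step_arm:
  commands:
    - {"slide": [0, 0, 0], "turn": [0, 0, 0.014], "gripper": -1}
    - {"slide": [0, 0, 0], "turn": [0, 0, 0.014], "gripper": -1}
    - {"slide": [0, 0, 0], "turn": [0, 0, 0.008], "gripper": -1}
    - {"slide": [0, 0, 0], "turn": [0, 0, 0], "gripper": -1}
    - {"slide": [0, 0, 0], "turn": [0, 0, 0], "gripper": -1}
    - {"slide": [0, 0, 0], "turn": [0, 0, 0], "gripper": -1}

```text
clock: 16.3
ee_pos: [0.6144, -0.132, 0.1789]
orientation: [2.652, 0.196, 2.194]
ft_force: [-8.6, 4.2, 9.8]
finger_gap: 0.138
gripper_force: 89.0
```

Run:
```python
from look import *
s,im,d,P,T=look('w8'); L=(P-B0)@E; print(((s['ee_pos']-B0)@E).round(4),(s['ft_force']@E).round(1),(s['torque']@E).round(2))
v=pose(s)[:3,:3]@[1,0,0]@E; print('tool angle',np.arctan2(v[1],-v[0]))
r=np.hypot(L[...,0]-.215,L[...,1]+.12)
k=(L[...,2]>.008)&(L[...,2]<.03)&(r<.2)&(r>.04)&(L[...,1]>-.15)&(L[...,1]<.07)&(L[...,0]<.22)
q=L[k]; print(len(q),cv2.minAreaRect(q[:,:2].astype(np.float32)),np.median(q[:,2]))
```

```text
[ 0.2142 -0.1188  0.0485] [-1.3  6.3 12.1] [ 1.33  0.87 -0.01]
tool angle 1.166415097615744
7346 ((0.18501627445220947, -0.05232168734073639), (0.02009637840092182, 0.07073050737380981), 23.06977653503418) 0.016583655754800898
```

step_arm:
  commands:
    - {"slide": [0, 0, 0], "turn": [0, 0, 0], "gripper": 0.1}
    - {"slide": [0, 0, 0], "turn": [0, 0, 0], "gripper": 0.1}
    - {"slide": [0, 0, 0], "turn": [0, 0, 0], "gripper": 0.1}
    - {"slide": [0, 0, 0], "turn": [0, 0, 0], "gripper": 0.1}
    - {"slide": [0, 0, -0.15], "turn": [0, 0, 0], "gripper": 0.1}
    - {"slide": [0, 0, -0.3], "turn": [0, 0, 0], "gripper": 0.1}
    - {"slide": [0, 0, -0.4], "turn": [0, 0, 0], "gripper": 0.1}
    - {"slide": [0, 0, -0.4], "turn": [0, 0, 0], "gripper": 0.1}
    - {"slide": [0.15, 0, -0.35], "turn": [0, 0, 0], "gripper": 0.1}
    - {"slide": [0.3, 0, -0.25], "turn": [0, 0, 0], "gripper": 0.1}
    - {"slide": [0.3, 0, -0.25], "turn": [0, 0, 0], "gripper": 0.1}
    - {"slide": [0.3, 0, -0.2], "turn": [0, 0, 0], "gripper": 0.1}
    - {"slide": [0, 0, 0], "turn": [0, 0, 0], "gripper": 0.1}
    - {"slide": [0, 0, 0], "turn": [0, 0, 0], "gripper": 0.1}

```text
clock: 17.75
ee_pos: [0.4096, -0.0694, 0.3935]
orientation: [2.652, 0.201, 2.193]
ft_force: [0.7, 0.2, -0.5]
finger_gap: 0.551
gripper_force: 0.0
```

Run:
```python
from look import *
s,im,d,P,T=look('w9'); L=(P-B0)@E; print(((s['ee_pos']-B0)@E).round(4))
def show(n,k):
    q=L[k]
    if len(q)>5: print(n,len(q),np.percentile(q,[1,50,99],axis=0).round(4).tolist(),cv2.minAreaRect(q[:,:2].astype(np.float32)))
w=L[...,2]; v=L[...,1]; u=L[...,0]; A=(u>.05)&(u<.24)
show('bar',A&(v>-.09)&(v<.07)&(w>.009)&(w<.03)); show('tip',A&(v>.035)&(v<.068)&(w>.009)&(w<.03))
show('tabpt',A&(v>.074)&(v<.092)&(w>.007)&(w<.03)); show('tab',A&(v>.074)&(v<.13)&(w>.007)&(w<.03))
k=(abs(P[...,0]-.40)<.12)&(abs(P[...,1]-.22)<.08)&(P[...,2]>.02)&(P[...,2]<.09); print('stapler vis',k.sum(), P[k].max(0) if k.any() else '')
```

```text
[ 0.1648 -0.0042  0.3248]
bar 1646 [[0.1395, -0.0884, 0.0145], [0.1711, -0.02, 0.0167], [0.2063, 0.0481, 0.0186]] ((0.17157739400863647, -0.02206994593143463), (0.019690465182065964, 0.15556223690509796), 23.598804473876953)
tip 135 [[0.1369, 0.0352, 0.0145], [0.1443, 0.0424, 0.0163], [0.1526, 0.0507, 0.0183]] ((0.14455071091651917, 0.04117193445563316), (0.011161888018250465, 0.01802031323313713), 23.53207778930664)
tabpt 35 [[0.1401, 0.0802, 0.0144], [0.1419, 0.0865, 0.0158], [0.1439, 0.0917, 0.018]] ((0.14185476303100586, 0.08590047061443329), (0.011745331808924675, 0.003720211796462536), 85.76226043701172)
tab 285 [[0.1343, 0.0814, 0.0077], [0.1419, 0.1031, 0.0156], [0.1499, 0.1146, 0.0178]] ((0.14268682897090912, 0.09796597063541412), (0.11074221134185791, 0.034718286246061325), 11.764666557312012)
stapler vis 0
```

View pics/w9.png

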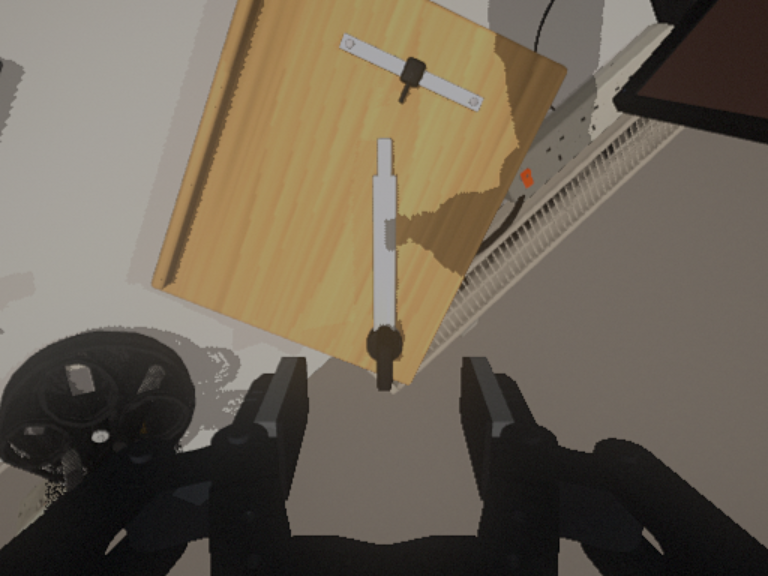

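The guide has stayed up after release: its tip at (385,140) is at u ≈ 140.5 mm and the tab's point at (402,102) is at u ≈ 141.9 mm. The peg is in about 9.5 mm, and the robot is clear.

```bash
python3 -c "
from station import ctrl; print(ctrl.job_done())"
```

```text
the job is handed in; nothing more can be done
None
```

I handed the job in, but the hand-in returned no verdict: the stapler stands upright on free desk, the peg is pressed in about 9.5 mm, and the guide stays up by itself with its tip about 1.5 mm from level with the tab, which did not shift measurably.

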